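# Bring the square jar to the reader and hold it there

## Robot

A 7-joint arm with a two-finger parallel gripper is mounted at the origin on the work surface. World frame = base frame: x ahead of the robot, y to its left, z up, the work surface at z = 0. Lengths are in m, angles in degrees, forces in N, time in s.
With the tool pointing down it reaches from about 0.425 to 0.875 m from the base axis. Payload 4.7 kg.
Tool frame: the origin (TCP) lies at the very end of the fingers, on their centre line; the grasp point (between the pads) lies 19 mm behind it; z points along the fingers, y is the direction in which the jaws open and shut (so a half turn about z gives the same grasp; the last joint's range is limited). The gripper opens to 87 mm and grips with 3 to 60 N. Pads are 19 mm wide; open, the fingers measure 117 mm over their backs; the gripper's body (75 mm by 190 mm) begins 51 mm behind the grasp point.
Start: joints at [77.47, 18.392, -4.016, 83.108, 1.295, 78.541, -3.26], TCP at [0.15, -0.632, 0.223] pointing down, gripper open.
Joint ranges: [-163.93, 163.93], [-17.29, 119.83], [-79.2, 71.16], [3.27, 140.29], [-89.18, 269.18], [5.43, 117.66], [-154.24, 154.24]. Speed limits (degrees/s): [147.25, 147.25, 180, 180, 180, 180, 180].

## Interface

Orientations are given as [roll, pitch, yaw] about the fixed x, y, z axes, in that order (R = Rz(yaw) Ry(pitch) Rx(roll)).
In Python, from cell import * gives the robot as it stands.
- The arm moves only by the tool arm_command, never from a script. Its argument "targets" is a list that holds one entry, the list of rows, each a list of 7 numbers: the shift along the tool's x, y, z in m, then the turn, a rotation vector about the tool's x, y, z in degrees, then the gripper's target within -1 to 1 (shut at 1, half-way at 0, fully open at -1). In form: [[[tx, ty, tz, rx, ry, rz, claw], ...]]. A call has 1 to 10 rows; each row is the pose to reach, as a shift and turn from the pose commanded when the call began, along the tool's axes at that moment; what a row does not reach only later rows make up. A row lasts 1/10 s, in which the tool goes at most 50 mm and 8.59 degrees, less where a joint would pass 70% of its speed; a pose out of reach is approached as far as the arm can. A call with a gripper value outside its range is refused whole. The fingers move at their own pace and stop on an object; "newtons" is the grip in N (left out, the last holds). Time passes only in rows, so rows that repeat a pose let the fingers close. It gives the time, the measured TCP pose, the force and the opening at its end, in the units of the state.
- get_obs(): the state, without advancing time (a new reading comes with each control period).
- read_camera(name): name is "side" or "top" or "wrist"; returns a dict with "img" (420x560x3 uint8, red, green, blue), "z_map" (420x560 float32, m along the optical axis (not along the pixel's ray), 0 where there is no reading), "K" (3x3 intrinsics, pixels), "D" ([k1, k2, p1, p2, k3] as OpenCV has them; the pictures are not rectified), "origin" and "attitude" of the camera in the world. Camera axes: x right, y down, z forward; pixel columns grow to the right and rows downward; lengths in m; the calibration is good to about 2 mm. A picture is of the moment at which its call begins.
- sign_off(): hands the job in, once; it reports no verdict.
Trained networks look in the newest picture that a camera, given by its name, has taken for a name from the list of things; names that differ only in an ending like _2 or _b are one class to them, and where a whole thing is asked for, a point or a joint stands for the part that bears it (a point fixed in the world has none). Each returns a list of dicts, best first, with "conf" (0 to 1); they miss things now and then, are a little off and sometimes report something else, mostly with a low value. They report only what shows in the picture. A call takes as long as a camera call. They do not tell look-alikes from the thing itself.
- search_frame(thing, camera): "position" ([column, row] in pixels, amid what is visible of it).
The state is a dict: "time_s": time; "qpos": joint angles; "joint_velocities": joint speeds; "effort": joint torques, N m; "tool_pos": TCP position; "tool_rot": TCP orientation; "force": force on the tool from outside, world axes, zero at the start; "wrist_torque": the same for the moment, N m; "grip_width": finger opening in m.
Only numpy, scipy, OpenCV 4.12 (cv2) and the standard library are available. Lean on these libraries where they do the work, as an engineer would, in place of code of your own. Each camera call takes 0.05 s, during which the arm holds its last target.

## Task

Turn the lamp box's selector knob to the position with the long mark and let go of it, so that the reading lamp is set. Then turn the carousel by its crank knob until the square jar stands straight in front of the reader head, and hold the carousel still there: finish while still gripping the crank knob. Keep all jars standing in their pockets and leave the other things on the table as they are.

Things in the scene. Friction and masses are not known exactly. Their poses are not given: they have to be found in the camera images.
- selector_box: Grey lamp power box, fixed, 150 (x) x 140 (y) x 66 mm high, black bar knob in the middle of its top. Origin at the centre of its underside, z up; its -x side is its front. On the black dial round the knob are four white radial marks at -60, -20, +20 and +60 degrees from the front (clockwise from above positive); the one at +20 is long (26 mm), the others short (8 mm).
- selector (a joint): Selector knob angle (rad), growing clockwise seen from above; at 0 the knob's pointer line faces the box's front (-x of the box). Four detents at -1.05, -0.35, +0.35, +1.05; the LONG mark is at +0.35. Stops at +-1.3. Starts at or between -1.05 and -0.35. Snaps into the next detent once past half way; takes up to about 0.1 N m.
- selector_grip (a point): Point on the selector knob's axis at the height to grip, 95 mm above the table. The grip is a straight bar 14 mm thick, 44 mm long, from 75 to 105 mm above the table, with a white pointer line on top of one half. The point turns with the knob: bar along its x axis, pointer towards its -x.
- carousel_base: Fixed foot of the jar carousel: a grey disc 190 mm across under the turntable, with a white reader head 32 x 46 x 72 mm high at its front, centred 152 mm from the axis along the base's -x, its black lens looking at the carousel. Origin on the turning axis at table height, z up.
- carousel: Turntable: black disc 250 mm across, turns either way without end about the foot's vertical axis (friction 0.02 N m, no spring). Origin on the axis, 16 mm above the table. Five round pockets (50 mm inside, walls 16 mm high, floor 24 mm above the table) 90 mm from the axis at 0, 72, 144, 216, 288 degrees from its x axis, a jar in each. Crank post 80 mm from the axis at +36 degrees.
- crank_knob: Upright cylindrical aluminium knob 22 mm across and 38 mm tall that spins freely on the steel crank post of the turntable, used to turn the carousel. Origin at the centre of its underside, 110 mm above the table; its top is 148 mm above the table, well above all the jars (highest 90 mm), and it goes round with the turntable on a circle of 80 mm radius.
- square_jar: The sought jar, the only square one: 34 x 34 mm amber glass with a square white lid at 50 mm height and a small ball grip on top (66 mm high in all), 60 to 130 g. Origin at the centre of its underside. Stands loose in one of the five pockets (a few mm of play), turned any way.
- round_jar1: Round amber glass jar 44 mm across, 50 mm high, flat white lid, standing loose in a pocket of the carousel. Origin at the centre of its underside. Not wanted.
- round_jar2: Round amber glass jar 44 mm across, 50 mm high, flat white lid, standing loose in a pocket of the carousel. Origin at the centre of its underside. Not wanted.
- round_jar3: Round amber glass jar 44 mm across, 50 mm high, flat white lid, standing loose in a pocket of the carousel. Origin at the centre of its underside. Not wanted.
- round_jar4: Round amber glass jar 44 mm across, 50 mm high, flat white lid, standing loose in a pocket of the carousel. Origin at the centre of its underside. Not wanted.
- loupe: Bystander: small black and steel eye loupe, 42 mm across, 36 mm high.
- lens_tin: Bystander: flat round metal tin, 54 mm across, 22 mm high.
- screwdriver: Bystander: screwdriver lying on the table.
- mouse: Bystander: black computer mouse, 100 x 58 x 26 mm.
- tape_roll: Bystander: roll of tape lying flat, 90 mm across, 24 mm high.
- scope_head: Bystander: black instrument head 60 x 34 x 30 mm with a steel handle 26 mm thick and 110 mm long, lying on the table.
- canister: Bystander: aluminium canister, 72 mm across, 150 mm high, upright.
- hard_case: Bystander: grey hard case, 110 x 200 x 45 mm, lying flat.
Not all that is in view belongs to the job. What is shaped like the square_jar but green is not meant.

How it is judged (in metres and radians):
On the way, in this order (a step that is already met when the one before it is completed fails the run):
1. the selector knob rests at the long mark, let go (value of joint selector between 0.18 and 0.52 rad and contact force between the fingers and selector_box below 0.5 N), for 0.2 s.
2. the square jar is in front of the reader, the crank knob gripped (value of joint selector between 0.18 and 0.52 rad and x of square_jar in the frame of carousel_base below -0.05 m and y of square_jar in the frame of carousel_base between -0.01 and 0.01 m and contact force between the fingers and crank_knob above 2 N), for 0.2 s.
At the end, for the whole second after the job is handed in: Selector within 0.17 rad of the long mark (+0.35); square jar's centre within 10 mm of the line from the carousel's axis to the reader head, on the reader's side, upright, down in its pocket; carousel still (under 0.06 rad/s); fingers still grip the crank knob (over 2 N) (all of step 2 and angular speed of carousel below 0.06 rad/s and angle between square_jar's own z axis and vertical below 0.15 rad and z of square_jar in the frame of carousel below 0.013 m); the arm keeps its last pose, push and grip.
It fails at once if a jar tips over or comes out of its pocket (angle between any of square_jar, round_jar1, round_jar2, round_jar3, round_jar4's own z axis and vertical above 0.4 rad or z of any of square_jar, round_jar1, round_jar2, round_jar3, round_jar4 in the frame of carousel above 0.03 m).
It fails at once if another thing on the table is pushed away (30 mm) (distance of any of loupe, lens_tin, screwdriver, mouse, tape_roll, scope_head, canister, hard_case from where it was at the start of the episode above 0.03 m).
It also fails if it takes over 48 s, if anything falls off the work surface, if the arm or the gripper's body presses on something with over 40 N, if the wrist force passes 120 N, or if a joint passes its speed limit or range.

## Working session

There is one attempt and no reset: what is moved stays moved. The work goes in short steps, Python scripts to look and compute and a tool call to move; the robot and the scene stay as the last step left them, time stands still between calls to the robot, and variables do not carry over. Pictures are saved under pics/ and viewed, and the job is handed in when it is done.

Besides the shell and the picture viewer there is one more tool, called after "Emit:" in YAML: its name, and indented under it one key for each argument. arm_command: Moves the arm, as the interface text tells. Its arguments: {"type":"object","properties":{"targets":{"type":"array","items":{"type":"array","items":{"type":"array","items":{"type":"number"}}}},"newtons":{"type":"number"}},"required":["targets"]}

```bash
mkdir -p pics; ls; python3 - <<'E'
from cell import *
import cv2,numpy as np
s=get_obs(); print(s)
for n in ("top","side","wrist"):
    c=read_camera(n); cv2.imwrite(f"pics/{n}0.png",c["img"][:,:,::-1]); np.savez(f"{n}0.npz",**c)
    print(n,c["K"].tolist(),np.round(c["D"],4),c["origin"],c["attitude"])
E
```

```text
pics
{'time_s': 0.0, 'qpos': array([77.47070495, 18.43996035, -4.01606163, 83.17521379,  1.29525245,
       78.53966673, -3.26167259]), 'joint_velocities': array([ 0.08612731,  0.14699155,  0.01589766, -0.04043233, -0.00686763,
        0.04984017,  0.01776325]), 'effort': array([-5.73328562e-04, -4.91291463e+01, -4.04273076e-01, -3.12535286e+01,
       -6.39813929e-02,  4.36455267e-02,  1.65322999e-04]), 'tool_pos': array([ 0.14977028, -0.63194429,  0.22144864]), 'tool_rot': array([-1.79890418e+02,  5.78560258e-03,  1.33379381e+01]), 'force': array([-0.0529792 ,  0.31326623,  0.07316349]), 'wrist_torque': array([-0.00308032,  0.05272368,  0.04823557]), 'grip_width': 0.08757300031480261}
top [[508.82898900344475, 0.0, 278.5431560317621], [0.0, 508.82898900344475, 212.22164914157895], [0.0, 0.0, 1.0]] [-0.0011  0.      0.      0.      0.    ] [ 0.36446649 -0.03475383  1.57768684] [-172.12067526    0.19400338  -89.33271744]
side [[390.69431900153387, 0.0, 278.29395343972544], [0.0, 390.69431900153387, 204.12852066705352], [0.0, 0.0, 1.0]] [-0.0516  0.      0.      0.      0.    ] [-0.03905137  0.6064166   0.59456484] [-119.80994291   -1.27635354 -135.61696567]
wrist [[352.3399204693829, 0.0, 283.04253935412237], [0.0, 352.3399204693829, 210.98286792714407], [0.0, 0.0, 1.0]] [-0.063  0.     0.     0.     0.   ] [ 0.22808063 -0.61285098  0.38438922] [ 1.63179001e+02  1.43262696e-01 -7.66698217e+01]
```

View pics/top0.png

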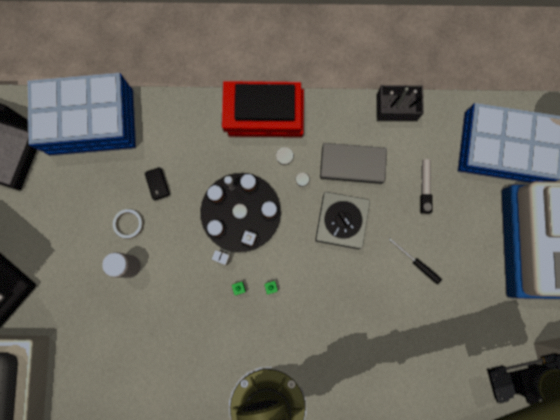

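View pics/side0.png

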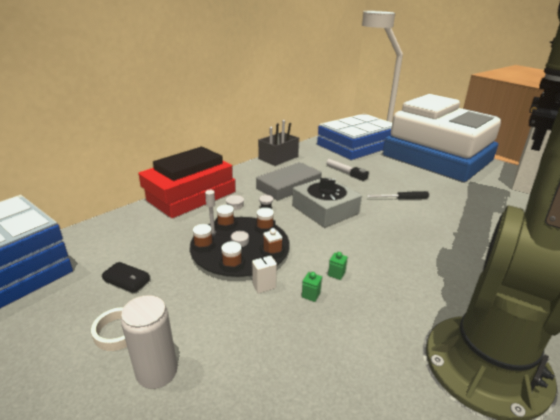

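```bash
cat > h.py <<'E'
import numpy as np, cv2
from scipy.spatial.transform import Rotation as R
def RT(c): return R.from_euler('xyz',c["attitude"],degrees=True).as_matrix(), np.array(c["origin"])
def pix_depth(c,u,v,z=None):
    M,o=RT(c)
    p=cv2.undistortPoints(np.array([[[u,v]]],float),c["K"],c["D"])[0,0]
    if z is None: z=c["z_map"][int(round(v)),int(round(u))]
    return o+M@(np.array([p[0],p[1],1])*z)
def pix_plane(c,u,v,h):
    M,o=RT(c)
    p=cv2.undistortPoints(np.array([[[u,v]]],float),c["K"],c["D"])[0,0]
    d=M@np.array([p[0],p[1],1]); return o+d*(h-o[2])/d[2]
def proj(c,P):
    M,o=RT(c); q=(np.atleast_2d(P)-o)@M
    return cv2.projectPoints(q.reshape(-1,1,3),np.zeros(3),np.zeros(3),c["K"],c["D"])[0].reshape(-1,2)
def cloud(c):
    M,o=RT(c); H,W=c["z_map"].shape
    uu,vv=np.meshgrid(np.arange(W),np.arange(H))
    p=cv2.undistortPoints(np.stack([uu,vv],-1).reshape(-1,1,2).astype(float),c["K"],c["D"]).reshape(H,W,2)
    z=c["z_map"][...,None]
    return np.concatenate([p*z,z],-1)@M.T+o
E
python3 - <<'E'
import cv2
from cell import *
a=cv2.imread('pics/top0.png')
cv2.imwrite('pics/top0c.png',cv2.resize(a[60:300,200:500],None,fx=2.5,fy=2.5,interpolation=cv2.INTER_CUBIC))
for t in "selector_box selector_grip carousel_base carousel crank_knob square_jar".split():
    print(t,[(np.round(d["position"]).tolist() if 0 else [round(x) for x in d["position"]],round(d["conf"],2)) for d in search_frame(t,"top")])
E
```

```text
selector_box [([341, 223], 0.56), ([427, 274], 0.34)]
selector_grip [([341, 221], 0.67)]
carousel_base [([153, 186], 0.74)]
carousel [([237, 214], 0.94)]
crank_knob [([229, 182], 0.5), ([304, 177], 0.32)]
square_jar [([240, 289], 0.52)]
```

View pics/top0c.png

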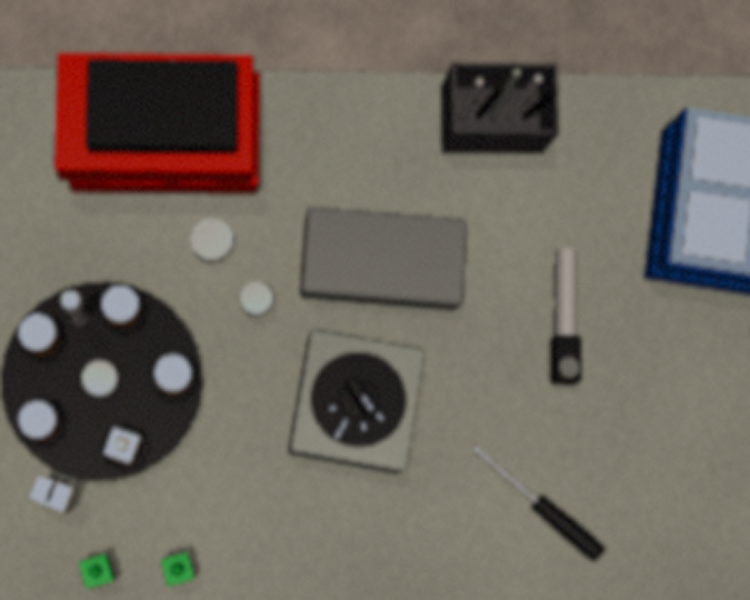

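View pics/wrist0.png

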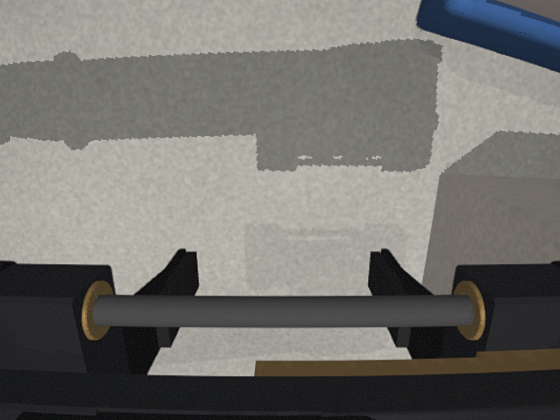

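Candidates for square_jar in the top view: white square lid with a ball grip at (249,238), which is on the carousel. The green look-alikes at (239,289) and (271,287) and the white reader head at (221,257) also resemble it. By the description I choose (249,238); the crop shows a square white lid with a ball inside a pocket. The knob is at (343,221), and the crank knob is at (228,181).

```bash
python3 - <<'E'
from h import *
c=dict(np.load('top0.npz')); P=cloud(c)
def show(n,m):
    q=P[m]; print(n,len(q),np.round(q.mean(0),4),'min',np.round(q.min(0),4),'max',np.round(q.max(0),4)); return q
for n,(u,v) in dict(jar=(249,238),crank=(228,181),j1=(214,192),j2=(248,181),j3=(269,209),j4=(214,228),hub=(240,211),knob=(343,220),reader=(221,256)).items():
    print(n,np.round(pix_depth(c,u,v),4))
# box top
vv,uu=np.mgrid[:420,:560]
reg=(uu>305)&(uu<375)&(vv>185)&(vv<255)
m=reg&(P[...,2]>0.055)&(P[...,2]<0.075)
q=show('box',m)
r=cv2.minAreaRect((q[:,:2]*1000).astype(np.float32)); print(r)
k=show('knob',reg&(P[...,2]>0.09)); 
if len(k)>5:print(cv2.minAreaRect((k[:,:2]*1000).astype(np.float32)))
reg=(uu>195)&(uu<285)&(vv>165)&(vv<275)
q=show('disc',reg&(P[...,2]>0.008)&(P[...,2]<0.1))
show('crank',reg&(P[...,2]>0.135))
mm=reg&(P[...,2]>0.015)&(P[...,2]<0.03)
q=P[mm]; print(cv2.minEnclosingCircle((q[:,:2]*1000).astype(np.float32)))
E
```

```text
jar [0.4934 0.0587 0.0859]
crank [0.65   0.1176 0.1523]
j1 [0.6305 0.1664 0.0799]
j2 [0.6674 0.0661 0.0686]
j3 [0.582  0.0014 0.0734]
j4 [ 0.3645 -0.0348  1.5777]
hub [0.5789 0.0902 0.0454]
knob [ 0.5476 -0.2157  0.1033]
reader [0.4402 0.1407 0.076 ]
box 2173 [ 0.5523 -0.219   0.0656] min [ 0.4693 -0.2997  0.0551] max [ 0.6381 -0.1397  0.075 ]
((553.9301147460938, -219.667236328125), (140.07460021972656, 151.0221710205078), 80.16793060302734)
knob 96 [ 0.5166 -0.1821  0.3949] min [ 0.3645 -0.2334  0.0902] max [ 0.5738 -0.0348  1.5777]
((457.31591796875, -138.59573364257812), (40.920013427734375, 275.5760192871094), 50.24732971191406)
disc 5237 [0.5695 0.093  0.0346] min [ 0.3881 -0.0428  0.008 ] max [0.724  0.2329 0.092 ]
crank 94 [0.512  0.0437 0.847 ] min [ 0.3645 -0.0348  0.1351] max [0.6631 0.1298 1.5777]
((585.494384765625, 134.38990783691406), 166.83135986328125)
```

```bash
cat >> h.py <<'E'
def Tm(p,rpy):
    T=np.eye(4); T[:3,:3]=R.from_euler('xyz',rpy,degrees=True).as_matrix(); T[:3,3]=p; return T
def rows_to(cur,goalp,goalyaw):
    """cur=(p,rpy); returns tool-frame shift and rotvec deg"""
    A=Tm(*cur); B=Tm(goalp,[180,0,goalyaw]); D=np.linalg.inv(A)@B
    return np.round(D[:3,3],4), np.round(R.from_matrix(D[:3,:3]).as_rotvec(degrees=True),2)
E
python3 - <<'E'
from h import *
w=dict(np.load('wrist0.npz')); M,o=RT(w)
T=Tm([0.14977,-0.63194,0.22145],[-179.89,0,13.338])
C=np.eye(4);C[:3,:3]=M;C[:3,3]=o
X=np.linalg.inv(T)@C; np.save('X.npy',X); print(np.round(X,4))
# desired view
for yaw in (5,15):
  for h in (.25,.3):
    for back in (0.05,0.08,.1,):
      x=np.array([np.cos(np.radians(yaw)),np.sin(np.radians(yaw)),0])
      p=np.array([.554,-.22,0])-back*x; p[2]=h
      Y=Tm(p,[180,0,yaw])@X
      c=dict(w); c["origin"]=Y[:3,3]; c["attitude"]=R.from_matrix(Y[:3,:3]).as_euler('xyz',degrees=True)
      print(yaw,h,back,np.round(p,3),proj(c,[.554,-.22,.1]).round(),rows_to(([.15,-.632,.223],[180,0,13.34]),p,yaw))
E
```

```text
[[-1.000e-04 -9.572e-01 -2.894e-01  8.060e-02]
 [ 1.000e+00  0.000e+00 -6.000e-04 -8.000e-04]
 [ 6.000e-04 -2.894e-01  9.572e-01 -1.629e-01]
 [ 0.000e+00  0.000e+00  0.000e+00  1.000e+00]]
5 0.25 0.05 [ 0.504 -0.224  0.25 ] [[284. 141.]] (array([ 0.4387, -0.3149, -0.027 ]), array([ 0.  , -0.  ,  8.34]))
5 0.25 0.08 [ 0.474 -0.227  0.25 ] [[284. 106.]] (array([ 0.409 , -0.3193, -0.027 ]), array([ 0.  , -0.  ,  8.34]))
5 0.25 0.1 [ 0.454 -0.229  0.25 ] [[284.  81.]] (array([ 0.3892, -0.3222, -0.027 ]), array([ 0.  , -0.  ,  8.34]))
5 0.3 0.05 [ 0.504 -0.224  0.3  ] [[284. 136.]] (array([ 0.4387, -0.3149, -0.077 ]), array([ 0.  , -0.  ,  8.34]))
5 0.3 0.08 [ 0.474 -0.227  0.3  ] [[284. 106.]] (array([ 0.409 , -0.3193, -0.077 ]), array([ 0.  , -0.  ,  8.34]))
5 0.3 0.1 [ 0.454 -0.229  0.3  ] [[284.  85.]] (array([ 0.3892, -0.3222, -0.077 ]), array([ 0.  , -0.  ,  8.34]))
15 0.25 0.05 [ 0.506 -0.233  0.25 ] [[284. 141.]] (array([ 0.4382, -0.3062, -0.027 ]), array([-0.  ,  0.  , -1.66]))
15 0.25 0.08 [ 0.477 -0.241  0.25 ] [[284. 106.]] (array([ 0.4082, -0.3054, -0.027 ]), array([-0.  ,  0.  , -1.66]))
15 0.25 0.1 [ 0.457 -0.246  0.25 ] [[284.  81.]] (array([ 0.3882, -0.3048, -0.027 ]), array([-0.  ,  0.  , -1.66]))
15 0.3 0.05 [ 0.506 -0.233  0.3  ] [[284. 136.]] (array([ 0.4382, -0.3062, -0.077 ]), array([-0.  ,  0.  , -1.66]))
15 0.3 0.08 [ 0.477 -0.241  0.3  ] [[284. 106.]] (array([ 0.4082, -0.3054, -0.077 ]), array([-0.  ,  0.  , -1.66]))
15 0.3 0.1 [ 0.457 -0.246  0.3  ] [[284.  85.]] (array([ 0.3882, -0.3048, -0.077 ]), array([-0.  ,  0.  , -1.66]))
```

Emit:
arm_command:
  targets:
    - [[0.03, -0.02, -0.02, 0, 0, 0, -1], [0.07, -0.05, -0.04, 0, 0, 0, -1], [0.11, -0.08, -0.05, 0, 0, 0, -1], [0.15, -0.11, -0.05, 0, 0, 0, -1], [0.19, -0.14, -0.05, 0, 0, 0, -1], [0.23, -0.17, -0.05, 0, 0, 0, -1], [0.27, -0.2, -0.05, 0, 0, 0, -1], [0.31, -0.23, -0.05, 0, 0, 0, -1], [0.35, -0.26, -0.05, 0, 0, 0, -1], [0.385, -0.286, -0.05, 0, 0, 0, -1]]

```text
time_s: 1.45
tool_pos: [0.4597, -0.2635, 0.273]
tool_rot: [179.9, -0.0, 13.4]
force: [0.2, -0.2, -0.5]
grip_width: 0.0872
```

Emit:
arm_command:
  targets:
    - [[0.02, -0.015, 0, 0, 0, 0, -1], [0.025, -0.02, 0, 0, 0, 0, -1], [0.025, -0.02, 0, 0, 0, 0, -1], [0.025, -0.02, 0, 0, 0, 0, -1]]

```text
time_s: 1.85
tool_pos: [0.4771, -0.242, 0.2724]
tool_rot: [180.0, 0.1, 13.2]
force: [-0.5, -0.5, 0.5]
grip_width: 0.0868
```

```bash
python3 - <<'E'
from cell import *
from h import *
s=get_obs(); print(s["time_s"],s["tool_pos"],s["tool_rot"],s["qpos"])
c=read_camera("wrist"); cv2.imwrite("pics/wrist1.png",c["img"][:,:,::-1]); np.savez("wrist1.npz",**c)
print(c["origin"],c["attitude"])
for t in ["selector_box","selector_grip"]: print(search_frame(t,"wrist"))
E
```

```text
1.85 [ 0.47714708 -0.24203055  0.27244268] [1.79958266e+02 5.75874157e-02 1.31893913e+01] [ 48.73673668   4.49067236 -26.07934398  94.30355661   2.06178058
  81.68886841 -54.38263092]
[ 0.55554176 -0.22264687  0.4352004 ] [ 1.63127248e+02  2.37882148e-03 -7.68173178e+01]
[{'position': [276.6, 97.9], 'conf': 0.92}]
[{'position': [274.9, 104.2], 'conf': 0.98}]
```

View pics/wrist1.png

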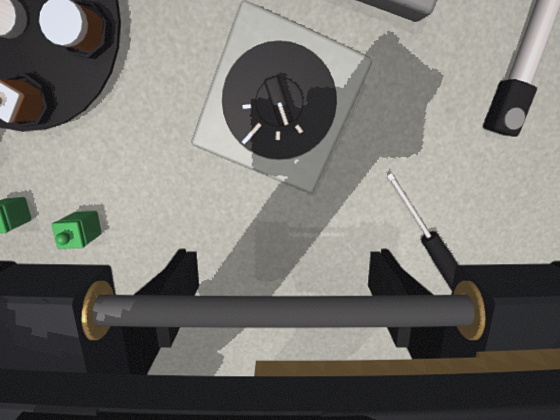

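```bash
python3 - <<'E'
from h import *
a=cv2.imread('pics/wrist1.png')
cv2.imwrite('pics/w1c.png',cv2.resize(a[30:170,200:350],None,fx=4,fy=4,interpolation=cv2.INTER_CUBIC))
E
```

```text
(no output)
```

View pics/w1c.png

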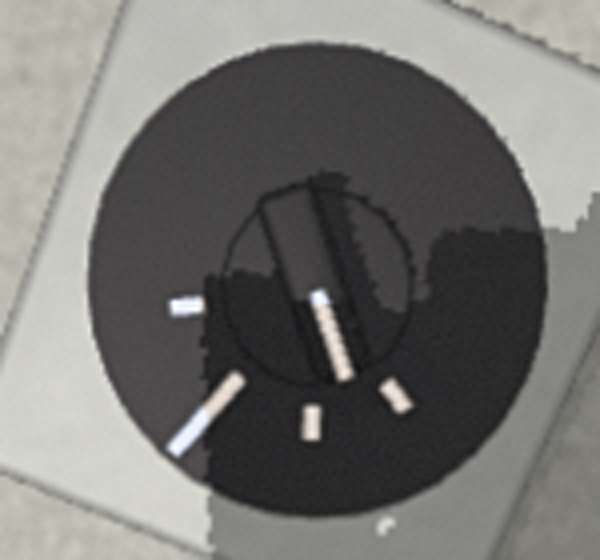

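```bash
python3 - <<'E'
from h import *
c=dict(np.load('wrist1.npz'))
f=lambda u,v,h:pix_plane(c,200+u/4-.4,30+v/4-.4,h)
an=lambda a,b:np.degrees(np.arctan2(*(b-a)[1::-1]))%360
a,b=f(319,295,.105),f(346,380,.105); print('pointer',a.round(4),b.round(4),an(a,b))
# bar edges
a2,b2=f(262,205,.105),f(322,380,.105); print('edgeL',a2.round(4),b2.round(4),an(a2,b2))
a3,b3=f(310,190,.105),f(364,355,.105); print('edgeR',a3.round(4),b3.round(4),an(a3,b3))
print('bar centre',((a2+b2+a3+b3)/4).round(4))
D=cv2.undistort
pts=np.array([f(u,v,.07) for u,v in [(90,275),(320,42),(546,285),(320,517)]]); print('dial',pts.round(4), pts.mean(0).round(4))
ctr=(np.array([pts[0]+pts[2],pts[1]+pts[3]])/2);print(ctr)
k=ctr.mean(0)
for n,(u,v) in dict(p60=(187,306),long=(205,413),m20=(312,422),m60=(396,397)).items():
    q=f(u,v,.07); print(n,an(k,q),np.linalg.norm(q-k))
i,o=f(238,378,.07),f(174,452,.07);print('long line',an(i,o),i,o)
P=cloud(c)
print('z dial',np.median(P[75:85,260:270,2][P[75:85,260:270,2]<1]), 'box', np.median(P[40:60,225:235,2]))
E
```

```text
pointer [ 0.556  -0.2191  0.105 ] [ 0.5391 -0.2294  0.105 ] 211.24146972987313
edgeL [ 0.5719 -0.2024  0.105 ] [ 0.5378 -0.224   0.105 ] 212.3184898264604
edgeR [ 0.5774 -0.2121  0.105 ] [ 0.5454 -0.2321  0.105 ] 211.9574514047366
bar centre [ 0.5582 -0.2177  0.105 ]
dial [[ 0.5479 -0.1621  0.07  ]
 [ 0.6133 -0.2057  0.07  ]
 [ 0.5714 -0.2732  0.07  ]
 [ 0.5019 -0.2315  0.07  ]] [ 0.5586 -0.2181  0.07  ]
[[ 0.55964232 -0.2176758   0.07      ]
 [ 0.55762886 -0.21861561  0.07      ]]
p60 112.28343349539612 0.033424098912706104
long 150.5737423889529 0.04301626626674279
m20 190.00212248345852 0.0340119495034822
m60 228.26978240748647 0.03384089436231733
long line 151.05810346469158 [ 0.53159668 -0.20336239  0.07      ] [ 0.50973026 -0.19127061  0.07      ]
z dial 0.06776931518360571 box 0.06658092523875792
```

```bash
python3 - <<'E'
from cell import *
from h import *
s=get_obs(); print(s["tool_pos"],s["tool_rot"])
cur=(s["tool_pos"],s["tool_rot"])
print(rows_to(cur,[.5577,-.218,.135],32),rows_to(cur,[.5577,-.218,.078],32))
E
```

```text
[ 0.47719486 -0.24202772  0.27249834] [1.79976948e+02 3.07940500e-02 1.31450646e+01]
(array([ 0.0839, -0.0051,  0.1375]), array([  0.02,   0.03, -18.85])) (array([ 0.084 , -0.0052,  0.1945]), array([  0.02,   0.03, -18.85]))
```

Emit:
arm_command:
  targets:
    - [[0.02, -0.001, 0.02, 0, 0, -4, -1], [0.05, -0.003, 0.05, 0, 0, -9, -1], [0.075, -0.004, 0.08, 0, 0, -15, -1], [0.084, -0.005, 0.11, 0, 0, -19, -1], [0.084, -0.005, 0.138, 0, 0, -19, -1], [0.084, -0.005, 0.138, 0, 0, -19, -1], [0.084, -0.005, 0.138, 0, 0, -19, -1], [0.084, -0.005, 0.138, 0, 0, -19, -1]]

```text
time_s: 2.8
tool_pos: [0.5597, -0.2171, 0.1366]
tool_rot: [179.8, -0.1, 32.3]
force: [-0.1, -0.1, 1.4]
grip_width: 0.0875
```

```bash
python3 - <<'E'
from cell import *
from h import *
for _ in range(1):
    c=read_camera("wrist"); s=get_obs(); print(s["time_s"],s["tool_pos"],s["tool_rot"],s["joint_velocities"].round(1))
cv2.imwrite("pics/wrist2.png",c["img"][:,:,::-1])
print(rows_to((s["tool_pos"],s["tool_rot"]),[.5577,-.218,.078],32))
E
```

```text
2.85 [ 0.55982909 -0.21695926  0.13681707] [ 1.79812956e+02 -9.59182637e-02  3.22715521e+01] [-0.2 -0.1 -0.2  0.1  0.1 -0.1  0. ]
(array([-0.0025, -0.0004,  0.0588]), array([ 0.19, -0.1 ,  0.27]))
```

View pics/wrist2.png

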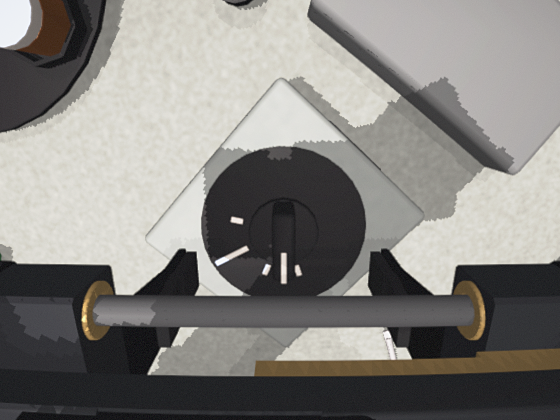

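The bar knob's pointer is vertical at column 283, midway between the fingers, so it is aligned. I'll descend and grip it.

Emit:
arm_command:
  targets:
    - [[-0.001, 0, 0.02, 0, 0, 0, -1], [-0.002, 0, 0.04, 0, 0, 0, -1], [-0.002, 0, 0.055, 0, 0, 0, -1], [-0.002, 0, 0.058, 0, 0, 0, -1], [-0.002, 0, 0.058, 0, 0, 0, 0], [-0.002, 0, 0.058, 0, 0, 0, 1], [-0.002, 0, 0.058, 0, 0, 0, 1], [-0.002, 0, 0.058, 0, 0, 0, 1], [-0.002, 0, 0.058, 0, 0, 0, 1], [-0.002, 0, 0.058, 0, 0, 0, 1]]
  newtons: 20

```text
time_s: 3.85
tool_pos: [0.5573, -0.217, 0.0767]
tool_rot: [180.0, -0.0, 32.3]
force: [0.3, 0.5, 0.5]
grip_width: 0.0471
```

Emit:
arm_command:
  targets:
    - [[0, 0, 0, 0, 0, 0, 1], [0, 0, 0, 0, 0, 0, 1], [0, 0, 0, 0, 0, 0, 1], [0, 0, 0, 0, 0, 0, 1], [0, 0, 0, 0, 0, 0, 1], [0, 0, 0, 0, 0, 0, 1]]
  newtons: 20

```text
time_s: 4.45
tool_pos: [0.558, -0.2184, 0.0766]
tool_rot: [179.8, -0.1, 32.3]
force: [4.6, -3.5, -2.8]
grip_width: 0.0142
```

Emit:
arm_command:
  targets:
    - [[0, 0, 0, 0, 0, 3, 1], [0, 0, 0, 0, 0, 8, 1], [0, 0, 0, 0, 0, 13, 1], [0, 0, 0, 0, 0, 18, 1], [0, 0, 0, 0, 0, 23, 1], [0, 0, 0, 0, 0, 28, 1], [0, 0, 0, 0, 0, 33, 1], [0, 0, 0, 0, 0, 38, 1], [0, 0, 0, 0, 0, 40, 1], [0, 0, 0, 0, 0, 40, 1]]

```text
time_s: 5.45
tool_pos: [0.5582, -0.2194, 0.0766]
tool_rot: [179.8, -0.2, -7.8]
force: [3.7, -6.2, -3.2]
grip_width: 0.0134
```

Emit:
arm_command:
  targets:
    - [[0, 0, 0, 0, 0, 4, 1], [0, 0, 0, 0, 0, 9, 1], [0, 0, 0, 0, 0, 14, 1], [0, 0, 0, 0, 0, 19, 1], [0, 0, 0, 0, 0, 22, 1], [0, 0, 0, 0, 0, 22, 1], [0, 0, 0, 0, 0, 22, 1], [0, 0, 0, 0, 0, 22, 1]]

```text
time_s: 6.25
tool_pos: [0.558, -0.22, 0.0766]
tool_rot: [179.9, -0.2, -29.8]
force: [4.8, -7.0, -4.7]
grip_width: 0.014
```

```bash
python3 - <<'E'
from cell import *
from h import *
c=read_camera("wrist"); s=get_obs(); print(s["time_s"],s["tool_pos"],s["tool_rot"],s["qpos"].round(1),s["wrist_torque"],s["grip_width"])
cv2.imwrite("pics/wrist3.png",c["img"][:,:,::-1])
E
```

```text
6.3 [ 0.55803407 -0.21999239  0.07661141] [179.89450707  -0.2436152  -29.75636215] [  34.8   19.7  -18.9   99.8    7.3   61.5 -106.4] [-1.29649743 -0.90382595 -0.01033669] 0.014147107660863413
```

View pics/wrist3.png

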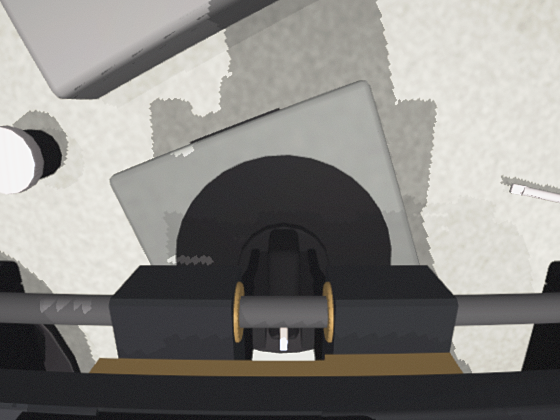

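The bar turned with the gripper, and the pointer is at yaw −30°. I'll open and lift straight up.

Emit:
arm_command:
  targets:
    - [[0, 0, 0, 0, 0, 0, -1], [0, 0, 0, 0, 0, 0, -1], [0, 0, 0, 0, 0, 0, -1], [0, 0, 0, 0, 0, 0, -1], [0, 0, 0, 0, 0, 0, -1], [0, 0, -0.02, 0, 0, 0, -1], [0, 0, -0.05, 0, 0, 0, -1], [0, 0, -0.09, 0, 0, 0, -1], [0, 0, -0.13, 0, 0, 0, -1], [-0.02, 0, -0.16, 0, 0, 0, -1]]

```text
time_s: 7.3
tool_pos: [0.5413, -0.2079, 0.2391]
tool_rot: [-180.0, -0.2, -29.7]
force: [-0.5, 0.1, -0.3]
grip_width: 0.0834
```

Emit:
arm_command:
  targets:
    - [[-0.03, 0, 0, 0, 0, -5, -1], [-0.06, 0, 0, 0, 0, -10, -1], [-0.06, 0, 0, 0, 0, -10, -1], [-0.06, 0, 0, 0, 0, -10, -1]]

```text
time_s: 7.7
tool_pos: [0.4876, -0.1774, 0.237]
tool_rot: [180.0, -0.1, -19.7]
force: [0.5, -0.4, -0.6]
grip_width: 0.087
```

```bash
python3 - <<'E'
from cell import *
from h import *
c=read_camera("wrist"); s=get_obs(); print(s["time_s"],s["tool_pos"],s["tool_rot"],s["qpos"].round(1),s["grip_width"])
cv2.imwrite("pics/wrist4.png",c["img"][:,:,::-1]); np.savez("wrist4.npz",**c)
E
```

```text
7.75 [ 0.48802693 -0.1776902   0.23681536] [ 1.79977508e+02 -6.00068390e-02 -1.97081148e+01] [ 37.5   3.  -21.1  99.7   1.1  77.5 -93.5] 0.08686774821210916
```

View pics/wrist4.png

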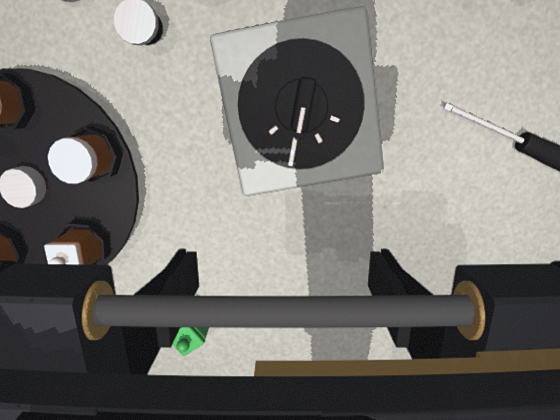

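The picture shows the pointer line (302,118) in line with the long mark (293,152), so the selector is set. Next I'll view the carousel.

Emit:
arm_command:
  targets:
    - [[-0.01, -0.03, -0.02, 0, 0, -5, -1], [-0.025, -0.07, -0.04, 0, 0, -10, -1], [-0.04, -0.11, -0.063, 0, 0, -15, -1], [-0.055, -0.15, -0.063, 0, 0, -20, -1], [-0.07, -0.19, -0.063, 0, 0, -25, -1], [-0.077, -0.215, -0.063, 0, 0, -30, -1], [-0.077, -0.215, -0.063, 0, 0, -30, -1], [-0.077, -0.215, -0.063, 0, 0, -30, -1], [-0.077, -0.215, -0.063, 0, 0, -30, -1]]

```text
time_s: 8.65
tool_pos: [0.488, 0.0494, 0.2992]
tool_rot: [-180.0, 0.0, 10.2]
force: [0.5, 0.2, -0.1]
grip_width: 0.087
```

```bash
python3 - <<'E'
from cell import *
from h import *
c=read_camera("wrist"); s=get_obs(); print(s["time_s"],s["tool_pos"],s["tool_rot"],s["qpos"].round(1),s["grip_width"])
cv2.imwrite("pics/wrist5.png",c["img"][:,:,::-1]); np.savez("wrist5.npz",**c)
for t in "carousel crank_knob square_jar".split(): print(t,[([round(x) for x in d["position"]],round(d["conf"],2)) for d in search_frame(t,"wrist")])
c=dict(np.load('wrist4.npz'))
an=lambda a,b:np.degrees(np.arctan2(*(b-a)[1::-1]))%360
print('pointer',an(pix_plane(c,304,107,.105),pix_plane(c,300,132,.105)),'long',an(pix_plane(c,295,138,.068),pix_plane(c,292,165,.068)))
E
```

```text
8.7 [0.48788196 0.04926938 0.29922108] [-1.79992598e+02  3.53937460e-02  1.01434492e+01] [ 25.6  -1.7 -33.3  97.   -1.   84.5 -87.5] 0.08680900029962232
carousel [([261, 85], 0.75)]
crank_knob [([257, 87], 0.4)]
square_jar [([234, 265], 0.9), ([273, 166], 0.88), ([307, 275], 0.72)]
pointer 151.7603621462852 long 154.38828543003638
```

View pics/wrist5.png

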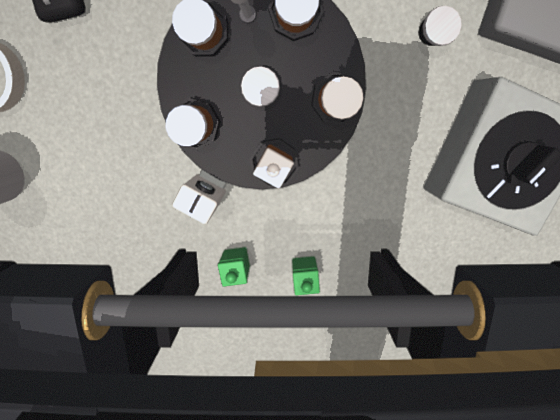

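Emit:
arm_command:
  targets:
    - [[0.03, 0, 0, 0, 0, 0, -1], [0.06, 0, 0, 0, 0, 0, -1], [0.06, 0, 0, 0, 0, 0, -1], [0.06, 0, 0, 0, 0, 0, -1], [0.06, 0, 0, 0, 0, 0, -1]]

```text
time_s: 9.35
tool_pos: [0.5458, 0.0614, 0.2996]
tool_rot: [180.0, 0.0, 10.3]
force: [-0.6, 0.3, -0.0]
grip_width: 0.087
```

```bash
python3 - <<'E'
from cell import *
from h import *
c=read_camera("wrist"); s=get_obs(); print(s["time_s"],s["tool_pos"],s["tool_rot"],s["grip_width"])
cv2.imwrite("pics/wrist6.png",c["img"][:,:,::-1]); np.savez("wrist6.npz",**c)
P=cloud(c)
# disc outline
g=cv2.cvtColor(c["img"],cv2.COLOR_RGB2GRAY)
m=(g<75)&(P[...,2]>.008)&(P[...,2]<.05)
P2=P[m]; print(len(P2),np.median(P2[:,2]))
n,l,st,ct=cv2.connectedComponentsWithStats((m*255).astype(np.uint8))
for i in range(1,n):
    if st[i,4]>500: print(i,st[i],ct[i])
E
```

```text
9.4 [0.5458549  0.06145472 0.29978603] [1.79958557e+02 2.15149525e-03 1.03117015e+01] 0.08692661216047408
19028 0.024956873999769535
1 [  27    0   65   73 3386] [60.32900177 33.67572357]
2 [ 474    0   86  114 1559] [501.41949968  56.35728031]
3 [  163    28   201   204 12807] [291.54048567 115.50761302]
71 [188 146  39  51 673] [211.97028232 163.66864785]
```

View pics/wrist6.png

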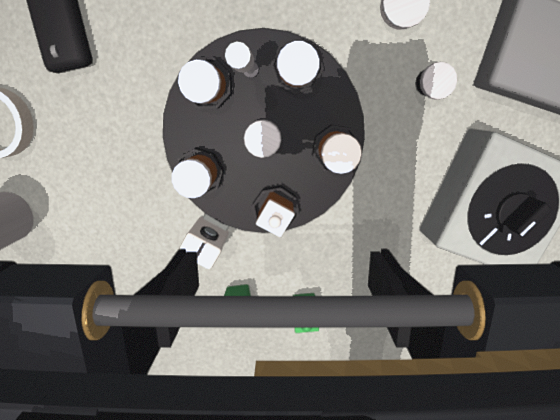

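```bash
python3 - <<'E'
from h import *
for n,box in (('wrist6',(150,20,330,270)),('wrist5',(150,100,330,230))):
    a=cv2.imread(f'pics/{n}.png'); x0,y0,x1,y1=box
    if n=='wrist6': x0,y0,x1,y1=160,130,320,275
    cv2.imwrite(f'pics/{n}c.png',cv2.resize(a[y0:y1,x0:x1],None,fx=4,fy=4,interpolation=cv2.INTER_CUBIC))
from scipy.optimize import least_squares
for n,comp in (('wrist6',1),('wrist5',1)):
    c=dict(np.load(n+'.npz')); g=cv2.cvtColor(c["img"],cv2.COLOR_RGB2GRAY); P=cloud(c)
    m=(((g<75)&(P[...,2]>.008)&(P[...,2]<.05))*255).astype(np.uint8)
    nn,l,st,ct=cv2.connectedComponentsWithStats(m); 
    i=1+np.argmax(st[1:,4]); cs,_=cv2.findContours((l==i).astype(np.uint8),cv2.RETR_EXTERNAL,cv2.CHAIN_APPROX_NONE)
    k=cv2.convexHull(max(cs,key=len))[:,0]
    k=k[(k[:,1]>2)]
    W=np.array([pix_plane(c,u,v,.024) for u,v in k.astype(float)])[:,:2]
    f=lambda p:np.linalg.norm(W-p[:2],axis=1)-p[2]
    r=least_squares(f,[.579,.09,.125],loss='soft_l1',f_scale=.001); print(n,r.x,np.sort(np.abs(f(r.x)))[len(W)//2],len(W))
c=dict(np.load('wrist6.npz')); P=cloud(c)
vv,uu=np.mgrid[:420,:560]
m=(abs(uu-238)<25)&(abs(vv-55)<25)&(P[...,2]>.14)&(P[...,2]<.16)
q=P[m]; print('crank',len(q),q.mean(0),(q.min(0)+q.max(0))/2, uu[m].mean(),vv[m].mean(), pix_plane(c,uu[m].mean(),vv[m].mean(),.148))
E
```

```text
wrist6 [0.58348242 0.09418255 0.12307043] 0.00027012457691927283 50
wrist5 [0.58310494 0.0941282  0.12333592] 0.0002761956074918276 38
crank 580 [0.65787834 0.12123608 0.14829933] [0.65824011 0.12169831 0.14573907] 237.66206896551725 55.060344827586206 [0.65793087 0.12128522 0.148     ]
```

View pics/wrist6c.png

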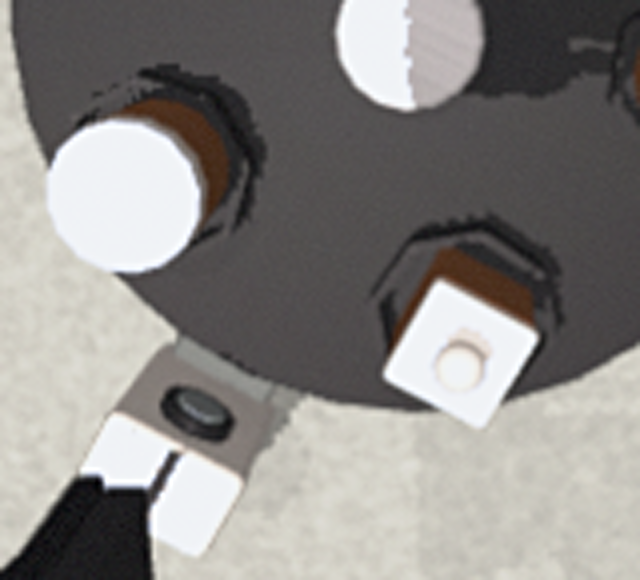

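View pics/wrist5c.png

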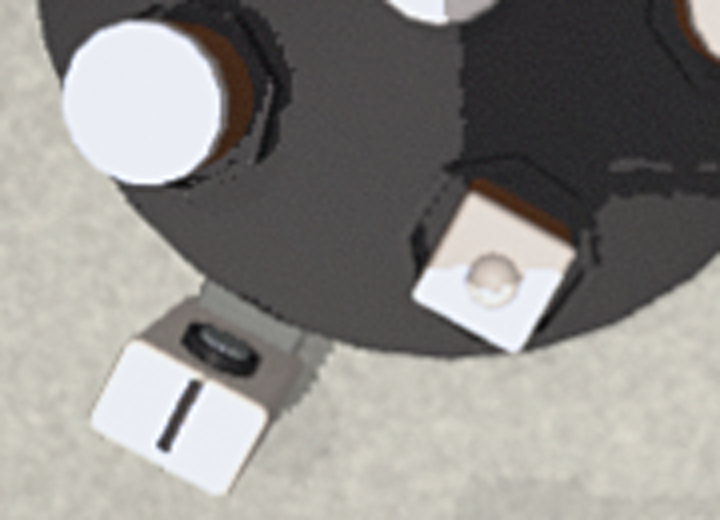

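```bash
python3 - <<'E'
from h import *
A=np.array([.5833,.0941,0])
an=lambda a,b:np.degrees(np.arctan2(*(b-a)[1::-1]))%360
c5=dict(np.load('wrist5.npz'));c6=dict(np.load('wrist6.npz'))
f5=lambda u,v,h:pix_plane(c5,150+u/4-.4,100+v/4-.4,h)
f6=lambda u,v,h:pix_plane(c6,160+u/4-.4,130+v/4-.4,h)
r=np.mean([f5(u,v,.072) for u,v in [(133,338),(270,408),(222,495),(92,425)]],0)
print('reader',r,np.linalg.norm((r-A)[:2]),an(A,r)); print('line',an(f5(195,382,.072),f5(164,450,.072)), 'edge',an(f5(133,338,.072),f5(92,425,.072)),an(f5(270,408,.072),f5(222,495,.072)))
j=np.mean([f6(u,v,.074) for u,v in [(440,280),(540,332),(483,428),(384,374)]],0)
j5=np.mean([f5(u,v,.074) for u,v in [(475,180),(575,245),(515,352),(413,295)]],0)
for x in (j,j5): print('jar',x,np.linalg.norm((x-A)[:2]),an(A,x))
K=np.array([.6579,.1213]); print('crank',an(A,np.array([*K,0])))
for d in (10,20,30,40):
    t=np.radians(20-d); print(d,.5833+.08*np.cos(t),.0941+.08*np.sin(t))
E
```

```text
reader [0.44123203 0.14616151 0.072     ] 0.151306670603515 159.87438983029685
line 162.88431110705673 edge 161.40895662101775 159.62418431198927
jar [0.4990643  0.06350173 0.074     ] 0.08962090529914074 199.96334583308695
jar [0.4999607  0.06383462 0.074     ] 0.08866471534700843 199.9589265650001
crank 20.032425020167636
10 0.6620846202409767 0.10799185421335443
20 0.6633 0.0941
30 0.6620846202409767 0.08020814578664558
40 0.6584754096628727 0.06673838853394651
```

Emit:
arm_command:
  targets:
    - [[0.03, -0.01, 0.01, 0, 0, 0, -1], [0.07, -0.022, 0.04, 0, 0, 0, -1], [0.1, -0.033, 0.08, 0, 0, 0, -1], [0.121, -0.039, 0.12, 0, 0, 0, -1], [0.121, -0.039, 0.12, 0, 0, 0, -1], [0.121, -0.039, 0.12, 0, 0, 0, -1], [0.121, -0.039, 0.12, 0, 0, 0, -1]]

```text
time_s: 10.1
tool_pos: [0.6591, 0.1215, 0.1824]
tool_rot: [179.9, -0.2, 10.3]
force: [-0.0, -0.6, 0.9]
grip_width: 0.0872
```

```bash
python3 - <<'E'
from cell import *
from h import *
c=read_camera("wrist"); s=get_obs(); print(s["time_s"],s["tool_pos"],s["tool_rot"],s["qpos"].round(1))
cv2.imwrite("pics/wrist7.png",c["img"][:,:,::-1]); np.savez("wrist7.npz",**c)
print(rows_to((s["tool_pos"],s["tool_rot"]),[.658,.1213,.110],10.3))
E
```

```text
10.15 [0.65928798 0.12149536 0.18286852] [179.93415402  -0.26235272  10.29539203] [  13.3   25.6  -35.3   82.2   15.    76.6 -102.5]
(array([-0.0016, -0.0001,  0.0729]), array([ 0.07, -0.26, -0.  ]))
```

View pics/wrist7.png

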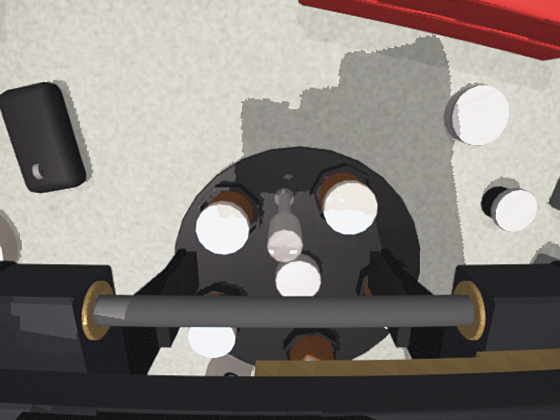

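The crank knob top is at (285,246), centred between the open fingers. I'll descend and close.

Emit:
arm_command:
  targets:
    - [[-0.001, 0, 0.03, 0, 0, 0, -1], [-0.001, 0, 0.06, 0, 0, 0, -1], [-0.001, 0, 0.072, 0, 0, 0, -1], [-0.001, 0, 0.073, 0, 0, 0, -1], [-0.001, 0, 0.073, 0, 0, 0, 0], [-0.001, 0, 0.073, 0, 0, 0, 0.3], [-0.001, 0, 0.073, 0, 0, 0, 0.5], [-0.001, 0, 0.073, 0, 0, 0, 1], [-0.001, 0, 0.073, 0, 0, 0, 1], [-0.001, 0, 0.073, 0, 0, 0, 1]]
  newtons: 15

```text
time_s: 11.15
tool_pos: [0.6576, 0.1217, 0.1067]
tool_rot: [180.0, -0.0, 10.3]
force: [-0.0, -0.4, 0.0]
grip_width: 0.0468
```

Emit:
arm_command:
  targets:
    - [[0, 0, 0, 0, 0, 0, 1], [0, 0, 0, 0, 0, 0, 1], [0, 0, 0, 0, 0, 0, 1], [0, 0, 0, 0, 0, 0, 1], [0, 0, 0, 0, 0, 0, 1]]
  newtons: 15

```text
time_s: 11.65
tool_pos: [0.6575, 0.1216, 0.1065]
tool_rot: [180.0, 0.0, 10.3]
force: [-0.4, -0.4, 0.1]
grip_width: 0.0214
```

```bash
python3 - <<'E'
from cell import *
from h import *
s=get_obs(); print(s["time_s"],s["tool_pos"],s["tool_rot"],s["grip_width"],s["force"])
a0=np.degrees(np.arctan2(s["tool_pos"][1]-.0941,s["tool_pos"][0]-.5833)); print(a0,np.hypot(s["tool_pos"][1]-.0941,s["tool_pos"][0]-.5833))
yaw=np.radians(s["tool_rot"][2])
x=np.array([np.cos(yaw),np.sin(yaw)]);y=np.array([np.sin(yaw),-np.cos(yaw)])
A=np.array([.5833,.0941]); e=lambda a:A+.08*np.array([np.cos(np.radians(a)),np.sin(np.radians(a))])
for a in range(20,-26,-3):
    d=e(a)-e(20); print(a,np.round([d@x,d@y],4))
d=e(-20)-e(20);print(d@x,d@y)
E
```

```text
11.65 [0.65747706 0.1215831  0.10645975] [1.79992421e+02 1.28018704e-02 1.03369878e+01] 0.021404927910950024 [-0.41253727 -0.42575484  0.05221761]
20.330009260019168 0.0791047218963082
20 [0. 0.]
17 [0.0006 0.0041]
14 [0.001  0.0083]
11 [0.0011 0.0125]
8 [0.0011 0.0167]
5 [0.0008 0.0209]
2 [0.0003 0.025 ]
-1 [-0.0004  0.0292]
-4 [-0.0014  0.0332]
-7 [-0.0025  0.0373]
-10 [-0.0039  0.0412]
-13 [-0.0054  0.0451]
-16 [-0.0072  0.0489]
-19 [-0.0091  0.0526]
-22 [-0.0113  0.0562]
-25 [-0.0136  0.0597]
-0.009819389196318265 0.053835032496398746
```

Emit:
arm_command:
  targets:
    - [[0.0003, 0.002, 0, 0, 0, 0, 1], [0.0006, 0.0045, 0, 0, 0, 0, 1], [0.001, 0.008, 0, 0, 0, 0, 1], [0.0011, 0.012, 0, 0, 0, 0, 1], [0.0011, 0.016, 0, 0, 0, 0, 1], [0.0008, 0.02, 0, 0, 0, 0, 1], [0.0003, 0.024, 0, 0, 0, 0, 1], [-0.0004, 0.028, 0, 0, 0, 0, 1], [-0.001, 0.031, 0, 0, 0, 0, 1], [-0.0014, 0.033, 0, 0, 0, 0, 1]]

```text
time_s: 12.65
tool_pos: [0.6625, 0.0881, 0.1065]
tool_rot: [180.0, -0.0, 10.3]
force: [2.4, 1.0, -2.7]
grip_width: 0.0216
```

Emit:
arm_command:
  targets:
    - [[-0.0006, 0.002, 0, 0, 0, 0, 1], [-0.0015, 0.005, 0, 0, 0, 0, 1], [-0.003, 0.009, 0, 0, 0, 0, 1], [-0.0045, 0.013, 0, 0, 0, 0, 1], [-0.006, 0.0165, 0, 0, 0, 0, 1], [-0.0075, 0.019, 0, 0, 0, 0, 1], [-0.0082, 0.0205, 0, 0, 0, 0, 1], [-0.0084, 0.0208, 0, 0, 0, 0, 1], [-0.0084, 0.0208, 0, 0, 0, 0, 1]]

```text
time_s: 13.55
tool_pos: [0.6578, 0.066, 0.1065]
tool_rot: [179.9, -0.0, 10.3]
force: [5.6, -1.8, -3.4]
grip_width: 0.0217
```

```bash
python3 - <<'E'
from cell import *
from h import *
c=read_camera("top"); cv2.imwrite("pics/top8.png",c["img"][:,:,::-1]); np.savez("top8.npz",**c)
c2=read_camera("side"); cv2.imwrite("pics/side8.png",c2["img"][:,:,::-1]); np.savez("side8.npz",**c2)
s=get_obs(); print(s["time_s"],s["tool_pos"],s["tool_rot"],s["grip_width"],s["force"],s["joint_velocities"].round(1))
cv2.imwrite('pics/top8c.png',cv2.resize(c["img"][150:300,180:360,::-1],None,fx=4,fy=4,interpolation=cv2.INTER_CUBIC))
cv2.imwrite('pics/side8c.png',cv2.resize(c2["img"][170:310,170:360,::-1],None,fx=4,fy=4,interpolation=cv2.INTER_CUBIC))
E
```

```text
13.65 [0.65784122 0.06614464 0.10647491] [ 1.79941883e+02 -2.00951933e-02  1.03119520e+01] 0.021564384059649423 [ 5.11357483 -1.42452014 -4.30819927] [-0.1 -0.  -0.1 -0.1 -0.  -0.1 -0. ]
```

View pics/top8c.png

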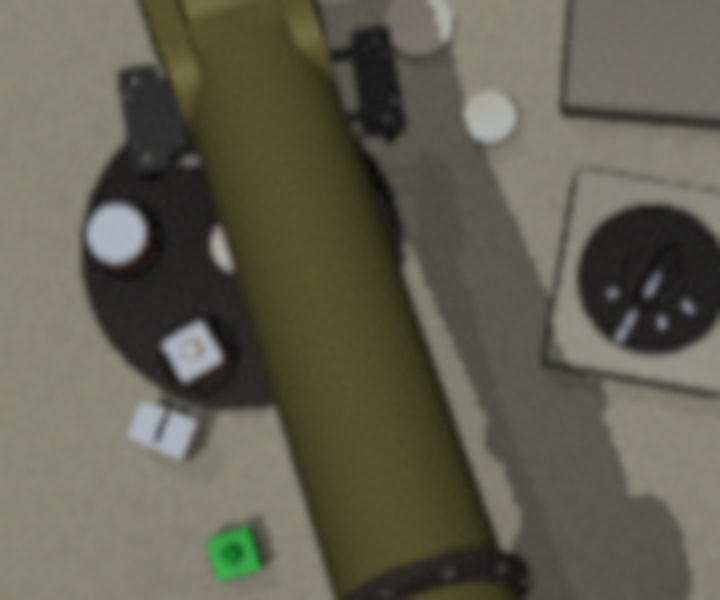

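View pics/side8c.png

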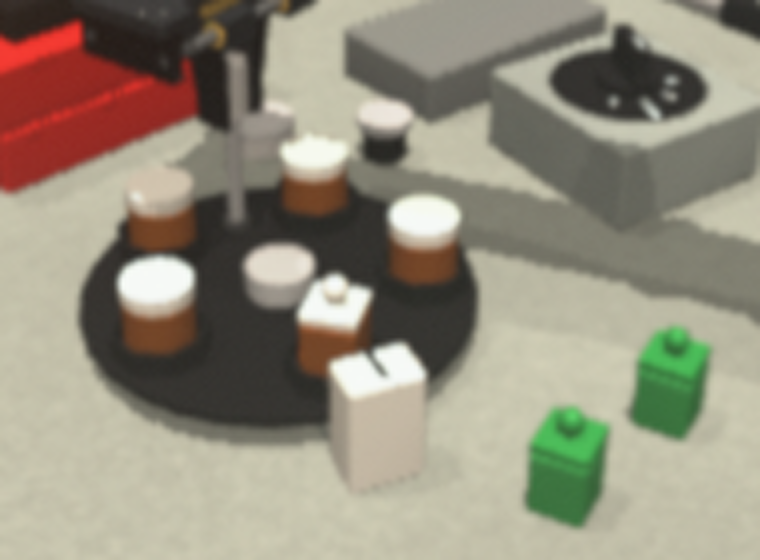

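```bash
python3 - <<'E'
from h import *
t=dict(np.load('top8.npz'));s=dict(np.load('side8.npz'))
t0=dict(np.load('top0.npz'))
ft=lambda u,v,h:pix_plane(t,180+u/4-.4,150+v/4-.4,h)
fs=lambda u,v,h:pix_plane(s,170+u/4-.4,170+v/4-.4,h)
def base(d,yaw=-20):
    a=np.radians(yaw);return np.round([d[0]*np.cos(a)+d[1]*np.sin(a),-d[0]*np.sin(a)+d[1]*np.cos(a)],4)
A=np.array([.5833,.0941,0])
j=ft(193,352,.074);r=ft(163,430,.072);b=ft(191,349,.0855)
print('top jar',j,'ball',b,'reader',r,'j-A',base(j-A),'r-A',base(r-A),'j-r',base(j-r))
j=fs(337,305,.074);r=fs(378,370,.072);b=fs(335,289,.083)
print('side jar',j,'ball',b,'reader',r,'j-A',base(j-A),'r-A',base(r-A),'j-r',base(j-r))
E
```

```text
top jar [0.49488324 0.1221208  0.074     ] ball [0.49608082 0.1224484  0.0855    ] reader [0.43709289 0.14302013 0.072     ] j-A [-0.0927 -0.0039] r-A [-0.1541 -0.004 ] j-r [0.0615 0.0001]
side jar [0.49382777 0.12421067 0.074     ] ball [0.49664882 0.12303317 0.083     ] reader [0.43730501 0.14641795 0.072     ] j-A [-0.0944 -0.0023] r-A [-0.1551 -0.0008] j-r [ 0.0607 -0.0015]
```

Both cameras put the jar within about 1.5 mm of the reader line. The jars are upright and the selector pointer is on the long mark. I'll hold briefly, then hand in.

Emit:
arm_command:
  targets:
    - [[0, 0, 0, 0, 0, 0, 1], [0, 0, 0, 0, 0, 0, 1], [0, 0, 0, 0, 0, 0, 1], [0, 0, 0, 0, 0, 0, 1], [0, 0, 0, 0, 0, 0, 1]]
  newtons: 15

```text
time_s: 14.15
tool_pos: [0.6579, 0.0662, 0.1065]
tool_rot: [179.9, -0.0, 10.3]
force: [5.2, -2.3, -3.2]
grip_width: 0.0219
```

```bash
python3 - <<'E'
from cell import *
s=get_obs(); print(s["time_s"],s["tool_pos"],s["grip_width"],s["force"],s["joint_velocities"].round(2))
print(sign_off())
E
```

```text
14.15 [0.65788529 0.06617158 0.10651519] 0.021912868206058957 [ 5.20187217 -2.28610399 -3.15237074] [ 0.02 -0.06 -0.03  0.1  -0.01 -0.02  0.01]
the job is handed in; nothing more can be done
None
```

I turned the selector knob about 62° clockwise to the long mark and let go. I then gripped the crank knob, turned the carousel about 40° clockwise and handed in at 14.15 s, still gripping. `sign_off()` gives no verdict, so success is judged only from my own checks.

- **Selector:** in the wrist picture after release, the pointer measured about 152°, against 150.5° to 154° for the long mark in two pictures. The last top and side pictures agree.
- **Square jar:** relative to the reader head, it was off the line by 0.1 mm in the top view and 1.5 mm in the side view. Taking my own estimate of the carousel axis instead, the offset was 2 to 4 mm, because the cameras disagree by a few millimetres. All of these are inside the 10 mm limit.
- **Grip and stillness:** the fingers were commanded to 15 N on the 22 mm crank knob, with an opening of 21.9 mm. The contact force itself was not measured. Joint speeds were about zero.
- **Jars and bystanders:** all five jars look upright in their pockets in the last side picture. The bystanders in the close crops looked in place, but I did not check the rest of the table against the first pictures.

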